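# Eject a cast lid from its mould and lay it on the finishing tray

## Robot

A 6-joint arm with a two-finger parallel gripper is mounted at the origin on the work surface. World frame = base frame: x ahead of the robot, y to its left, z up, the work surface at z = 0. Lengths are in m, angles in degrees, forces in N, time in s.
With the tool pointing down it reaches from about 0.4 to 0.825 m from the base axis. Payload 7 kg.
Tool frame: the origin (TCP) lies midway between the tips of the shut fingers; the grasp point (between the pads) lies ctrl.grasp_offset behind it (ctrl.grasp_offset is the distance from the TCP to the grasp point, in m); z points along the fingers, y is the line along which they close (so a half turn about z gives the same grasp; the last joint's range is limited). The gripper opens to 88 mm and grips with 3 to 60 N. Pads are 19 mm wide; open, the fingers measure 130 mm over their backs; the gripper's body (78 mm by 193 mm) begins 47 mm behind the grasp point.
Start: joints at [89.559, 20.546, 0.682, 0, -70.136, -16.507], TCP at [0.197, 0.646, 0.227] pointing down, gripper open.
Joint ranges: [-176.03, 176.03], [-82.01, 121.73], [-58.28, 71.71], [-173.87, 95.51], [-174.79, -0.11], [-173.66, 173.66]. Speed limits (degrees/s): [136.94, 136.94, 172.46, 180, 180, 180].

## Interface

Orientations are given as [roll, pitch, yaw] about the fixed x, y, z axes, in that order (R = Rz(yaw) Ry(pitch) Rx(roll)).
In Python, from plant import ctrl gives the robot as it stands. The module is installed in compiled form; this text tells all that it offers.
- The arm moves only by the tool send_rows, never from a script. Its argument "increments" is a list that holds one entry, the list of rows, each a list of 4 numbers: the shift along the world's x, y, z normalised to -1 to 1, where 1 is 0.2 m, then the turn about the world's z normalised to -1 to 1, where 1 is 1.5 rad. In form: [[[x, y, z, roll], ...]]. A call has 1 to 12 rows; each row is the pose to reach, as a shift and turn from the pose commanded when the call began; what a row does not reach only later rows make up. A row lasts 1/8 s, in which the tool goes at most 62.5 mm and 10.7 degrees, less where a joint would pass 70% of its speed; a pose out of reach is approached as far as the arm can. A call with a number of a shift or a turn outside -1 to 1 is refused whole. A call with a gripper value outside its range is refused whole. "jaw" is the opening, from 0 (shut) to 1 (fully open), set as the call begins (left out, the last holds). The fingers move at their own pace and stop on an object; the grip force is fixed at half the most. Time passes only in rows, so rows that repeat a pose let the fingers close. It gives the time, the measured TCP pose, the force, the opening and the grip force at its end, in the units of the state.
- ctrl.get_obs(): the state, without advancing time (a new reading comes with each control period).
- ctrl.snapshot(name): name is "scene" or "top" or "wrist"; returns the picture (480x640x3 uint8, red, green, blue); there is no depth.
- ctrl.calibration(name): a dict with "mtx" (3x3 intrinsics, pixels), "eye" and "attitude" of the camera in the world. Camera axes: x right, y up, looking along -z (the intrinsics and any distortion apply to the point x, -y, -z); pixel columns grow to the right and rows downward; lengths in m; the calibration is good to about 2 mm. A picture is of the moment at which its call begins: read the wrist's pose just before it. calibration takes no time and is no camera call; for the wrist camera it gives the pose at the moment of the call.
- ctrl.close_job(): hands the job in; it is judged then, once.
Trained networks look in the newest picture that a camera, given by its name, has taken for a name from the list of things; names that differ only in an ending like _2 or _b are one class to them, and where a whole thing is asked for, a point or a joint stands for the part that bears it (a point fixed in the world has none). Each returns a list of dicts, best first, with "conf" (0 to 1); they miss things now and then, are a little off and sometimes report something else, mostly with a low value. They report only what shows in the picture. A call takes as long as a camera call. They do not tell look-alikes from the thing itself.
- ctrl.trace(thing, camera): "mask" (480x640 bool, what is visible of it) and "bbox" ([left, top, right, bottom] in pixels, round what is visible of it).
- ctrl.spot_point(thing, camera): "pixel" ([row, column] in pixels: a listed point, or the origin of a listed thing).
The state is a dict: "clock": time; "joint_pos": joint angles; "qvel": joint speeds; "tau": joint torques, N m; "tool_pos": TCP position; "orientation": TCP orientation; "force": force on the tool from outside, world axes, zero at the start; "moment": the same for the moment, N m; "opening": finger opening in m; "gripper_force": force on a finger pad.
Only numpy, scipy, OpenCV 4.12 (cv2) and the standard library are available. Lean on these libraries where they do the work, as an engineer would, in place of code of your own. Each camera call takes 0.05 s, during which the arm holds its last target. There are 200 camera calls.

## Task

Push the red ejector knob on the blue mould fully down, keep it down while you turn it clockwise until its yellow dog has passed under the yellow keeper, and turn on until the cast lid is lifted out of its cavity as far as the ejector goes, then take the lid out and lay it gently, same side up, in the middle of the green pad in the wooden tray, square with the pad (either way round). Leave the other castings in the tray and everything else on the bench where they are, and let go of the lid.

Things in the scene. Friction and masses are not known exactly. Their poses are not given: they have to be found in the camera images.
- mould: Blue block, fixed, 195 (x) x 150 (y) x 40 mm high, left or right of the tray. Origin: centre of underside, on the bench. Cavity (88 x 48 mm, floor at z = 22 mm) centred at x -45, y 0 mm, length along x; knob axis at x +55, y 0. Two steel pillars, 12 mm across, stand 40 mm above the top at (x, y) = (-95, -58) and (5, 58) mm.
- lid: Cast aluminium box lid, about 180 g, 84 (x) x 44 (y) x 18 mm (z), notched corners (last 14 mm at each end 28 mm wide). Origin: centre of underside. Starts in the mould's cavity (2 mm gap), axes along the mould's, top flush: not grippable. Ejected, it stands 12 mm proud: pinch its 44 mm width at mid length, tips just above the mould's top, opening about 60 mm.
- knob_top (a point): Centre of the red knob's top, on its axis, 94 mm above the bench when up. Frame turns with the knob; z up. The grip is an upright bar 44 mm long (x), 12 mm thick (y), reaching 32 mm down to a round black skirt. Pinch it across the 12 mm with the tips about 18 mm below the top: the fixed yellow keeper beside it has its top 30 mm below the raised knob's top.
- knob (a joint): Turn of the knob, rad: grows clockwise from above, stops at 0 and 2.5; starts at 0 to 0.12 with the bar along the mould's x at 0. Its yellow dog meets the yellow keeper at about 0.2 and passes under it only while pressed down 8 mm or more; past 0.85 the knob may come up (then no way back). Needs about 0.05 N m, stays where left; regrasp as the wrist needs.
- plunger (a joint): How far the knob is pressed down, m: 0 up, 0.009 fully down. A spring returns it: about 2.3 N at the top, 6.3 N fully down.
- ejector (a joint): Rise of the ejector plate under the lid, m: always 0.005 x the knob's turn; 0.012 or a little more is full ejection.
- tray: Wooden tray, fixed, 144 (x) x 274 (y) mm, board 8 mm thick, with three bays side by side along y (centres at y = -88, 0, +88 mm), parted by strips 8 mm wide whose tops are 14 mm above the bench. Origin: centre of the underside.
- pad: Green pad fixed in the one free bay (any of the three), 104 (x) x 64 (y) x 3 mm; its top is 11 mm above the bench. Origin: centre of its underside (8 mm above the bench); length along the tray's x.
- cast1: Finished casting like the lid (84 x 44 x 18 mm), loose in another bay, standing 8 to 26 mm above the bench, length along the tray's x. Origin: centre of underside. Leave alone.
- cast2: As cast1, in the third bay. Leave alone.
- vase1: Painted ceramic vase, 90 mm tall, 63 mm across, loose, standing beyond the mould. Origin: centre of underside. Leave alone.
- vase2: Painted ceramic vase with a metal shoulder, 90 mm tall, 63 mm across, loose, beyond the tray. Leave alone.
- cup: Painted ceramic cup, 70 mm tall, 62 mm across, loose, close beside the mould, on its -y side. Leave alone.
- bottle: Amber bottle, 170 mm tall, 56 mm across, loose, beyond the tray. Leave alone.
- driver: Screwdriver, about 180 mm long, lying on the bench at the side. Leave alone.
- brush: Hand brush, about 180 mm long, lying on the bench at the side. Leave alone.
There are look-alikes about, which are no part of the job. Leave any purple or turquoise look-alike of the lid alone.

How it is judged:
By the outcome, as a careful person would: the job done as asked, in the order asked, and still so for the second after the job is handed in, with the robot touching nothing.
It also fails if it takes over 72 s, if anything falls off the work surface, if the arm or the gripper's body presses on something with over 40 N, if the wrist force passes 120 N, or if a joint passes its speed limit or range.

## Working session

There is one attempt and no reset: what is moved stays moved. The work goes in short steps, Python scripts to look and compute and a tool call to move; the robot and the scene stay as the last step left them, time stands still between calls to the robot, and variables do not carry over. Pictures are saved under pics/ and viewed, at most 10 in all, crops included, and the job is handed in when it is done.

Besides the shell and the picture viewer there is one more tool, called after "Emit:" by a JSON object that holds its "name" and its "arguments", one argument or row to a line. send_rows: Moves the arm, as the interface text tells. Its arguments: {"type":"object","properties":{"increments":{"type":"array"},"jaw":{"type":"number"}},"required":["increments"]}

```bash
mkdir -p pics; cat > h.py <<'E'
import numpy as np, cv2
from plant import ctrl
def ray(name,px):
    c=ctrl.calibration(name); K=np.array(c["mtx"]); A=np.array(c["attitude"],float)
    if A.shape!=(3,3):
        from scipy.spatial.transform import Rotation as R
        A=R.from_euler('xyz',A.ravel(),degrees=True).as_matrix()
    r,cc=px; d=np.linalg.solve(K,[cc,r,1.]); d=A@np.array([d[0],-d[1],-d[2]]); return np.array(c["eye"],float),d/np.linalg.norm(d)
def at_z(name,px,z):
    e,d=ray(name,px); return e+d*(z-e[2])/d[2]
def tri(rays):
    M=sum(np.eye(3)-np.outer(d,d) for e,d in rays); b=sum((np.eye(3)-np.outer(d,d))@e for e,d in rays); return np.linalg.solve(M,b)
def save(n,im): cv2.imwrite('pics/'+n,cv2.cvtColor(im,cv2.COLOR_RGB2BGR))
E
python3 - <<'E'
from h import *
o=ctrl.get_obs(); print({k:np.round(v,3) if not isinstance(v,dict) else v for k,v in o.items()}, ctrl.grasp_offset)
for n in("top","scene","wrist"):
    c=ctrl.calibration(n); print(n,c)
ims=[ctrl.snapshot(n) for n in("top","scene","wrist")]
save('top.png',ims[0]); save('scene.png',ims[1])
for t in("mould","lid","knob_top","tray","pad","cast1"):
    R={}
    for n in("top","scene"):
        p=ctrl.spot_point(t,n)[:3]; R[n]=p
        print(t,n,[(np.round(q["pixel"],1),round(q["conf"],2),np.round(at_z(n,q["pixel"],{"mould":0,"lid":.022,"knob_top":.094,"tray":0,"pad":.008,"cast1":.008}[t])[:2],3)) for q in p])
    if R["top"] and R["scene"]: print('  tri',np.round(tri([ray(n,R[n][0]["pixel"]) for n in R]),4))
E
```

```text
{'clock': np.float64(0.0), 'joint_pos': array([ 8.9559e+01,  2.0591e+01,  6.3200e-01, -2.1000e-02, -7.0136e+01,
       -1.6506e+01]), 'qvel': array([ 0.043, -0.138,  0.027,  0.036,  0.032,  0.062]), 'tau': array([-1.0000e-03, -5.8272e+01,  2.9305e+01,  6.9970e+00,  7.0000e-03,
       -0.0000e+00]), 'tool_pos': array([0.197, 0.645, 0.226]), 'orientation': array([ 1.79905e+02, -8.00000e-03, -1.69540e+01]), 'force': array([ 0.129,  0.567, -0.297]), 'moment': array([ 0.02 , -0.012,  0.009]), 'gripper_force': np.float64(0.0), 'opening': np.float64(0.087)} 0.0188
top {'mtx': array([[592.26708223,   0.        , 317.99404467],
       [  0.        , 592.26708223, 239.42042562],
       [  0.        ,   0.        ,   1.        ]]), 'eye': array([ 0.33064598, -0.01189619,  1.2102613 ]), 'attitude': array([ 8.77590540e+00,  5.26685002e-02, -9.15868824e+01])}
scene {'mtx': array([[456.65338919,   0.        , 314.95668599],
       [  0.        , 456.65338919, 238.36462763],
       [  0.        ,   0.        ,   1.        ]]), 'eye': array([1.01371623, 0.46882846, 0.67453651]), 'attitude': array([ 4
[... 1027 characters left out ...]
 array([0.551, 0.204])), (array([270.3, 206.1]), 0.41, array([0.45 , 0.198]))]
knob_top scene [(array([297.8, 382.5]), 0.62, array([0.553, 0.205]))]
  tri [0.5515 0.2045 0.0923]
tray top []
tray scene [(array([238.3, 231.3]), 0.86, array([ 0.551, -0.204]))]
pad top [(array([218.4, 409.6]), 0.79, array([ 0.555, -0.206]))]
pad scene [(array([239.5, 227.3]), 0.92, array([ 0.565, -0.2  ]))]
  tri [ 0.5575 -0.2086 -0.0018]
cast1 top [(array([218.9, 363.6]), 0.93, array([ 0.556, -0.111])), (array([216.7, 453.6]), 0.61, array([ 0.556, -0.297]))]
cast1 scene [(array([223.3, 205.7]), 0.96, array([ 0.559, -0.284])), (array([250. , 259.3]), 0.9, array([ 0.543, -0.119]))]
  tri [ 0.5837 -0.1395  0.0946]
```

View pics/top.png

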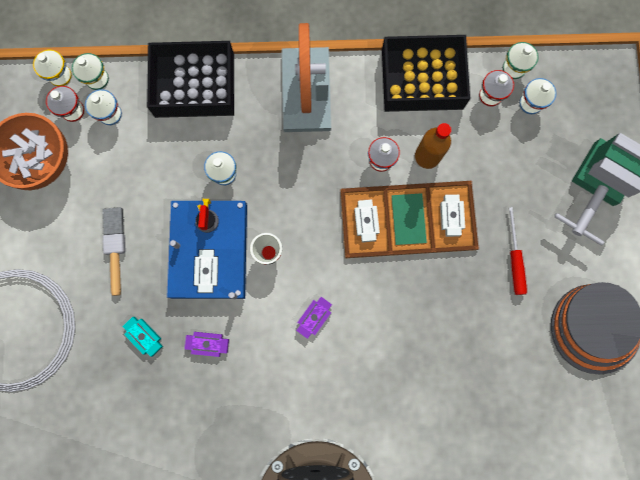

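View pics/scene.png

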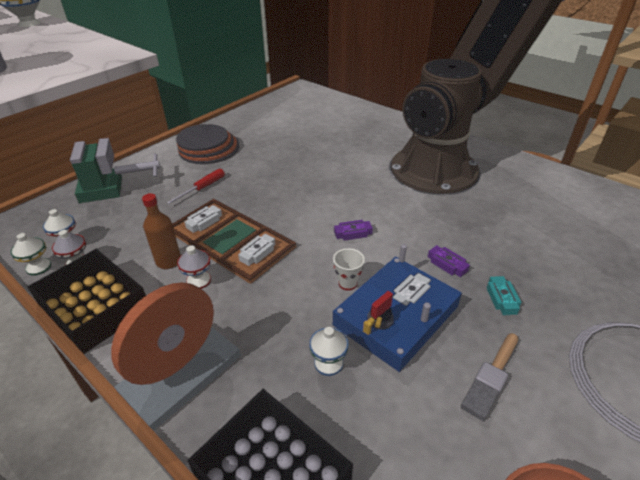

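Top picture: mould at (207,249), with its x along world +x. The knob is at (205,215) with the yellow keeper beyond it at (206,203), and the lid is at (206,270). The pad is in the middle bay at (409,219). The scene picture agrees. I'll move the wrist camera over the mould next.

Emit:
{"name": "send_rows", "arguments": {
  "increments": [
    [[0.2,-0.35,0.05,0.1],[0.4,-0.7,0.1,0.2],[0.4,-0.7,0.1,0.2],[0.4,-0.7,0.1,0.2]]
  ]
}}

```text
clock: 1.25
tool_pos: [0.278, 0.5039, 0.248]
orientation: [-179.9, -0.0, 0.1]
force: [0.7, -0.0, -0.4]
opening: 0.0877
gripper_force: 0.0
```

Emit:
{"name": "send_rows", "arguments": {
  "increments": [
    [[0.2,-0.35,0.03,0],[0.4,-0.75,0.05,0],[0.4,-0.75,0.05,0],[0.4,-0.75,0.05,0]]
  ]
}}

```text
clock: 1.75
tool_pos: [0.3576, 0.3541, 0.2571]
orientation: [-179.9, -0.0, 0.1]
force: [-0.2, -0.1, 0.7]
opening: 0.0875
gripper_force: 0.0
```

Emit:
{"name": "send_rows", "arguments": {
  "increments": [
    [[0.2,-0.35,0,0],[0.4,-0.75,0,0],[0.45,-0.8,0,0],[0.45,-0.8,0,0],[0.45,-0.8,0,0]]
  ]
}}

```text
clock: 2.38
tool_pos: [0.447, 0.1964, 0.2563]
orientation: [180.0, 0.0, 0.2]
force: [-0.8, 0.1, 0.2]
opening: 0.0878
gripper_force: 0.0
```

```bash
cat > look.py <<'E'
import sys
from h import *
Z={"mould":0,"lid":.022,"knob_top":.094,"tray":0,"pad":.008,"cast1":.008}
o=ctrl.get_obs(); print(o["clock"],np.round(o["tool_pos"],4),np.round(o["orientation"],2),np.round(o["joint_pos"],1))
im=ctrl.snapshot("wrist"); save(sys.argv[1]+'.png',im)
for t in sys.argv[2:]:
    for q in ctrl.spot_point(t,"wrist")[:3]: print(t,np.round(q["pixel"],1),round(q["conf"],2),np.round(at_z("wrist",q["pixel"],Z[t]),4),"ray",np.round(np.r_[ray("wrist",q["pixel"])],4).tolist())
E
python3 look.py w1 knob_top lid mould
```

```text
2.375 [0.447  0.1964 0.2563] [1.8e+02 1.0e-02 2.1e-01] [ 46.8   1.5 -19.4  -0.  -69.1  43.4]
knob_top [ 98.3 313.9] 0.95 [0.5551 0.2066 0.094 ] ray [0.5186, 0.1969, 0.4137, 0.1135, 0.0299, -0.9931]
lid [306.4 313.3] 0.96 [0.3136 0.2101 0.022 ] ray [0.5185, 0.197, 0.4137, -0.4632, 0.0295, -0.8858]
lid [270.  475.5] 0.73 [0.3652 0.0076 0.022 ] ray [0.5185, 0.197, 0.4137, -0.3323, -0.4106, -0.8491]
mould [161.2 316.1] 0.96 [0.4953 0.2069 0.    ] ray [0.5184, 0.197, 0.4137, -0.0559, 0.024, -0.9981]
```

View pics/w1.png

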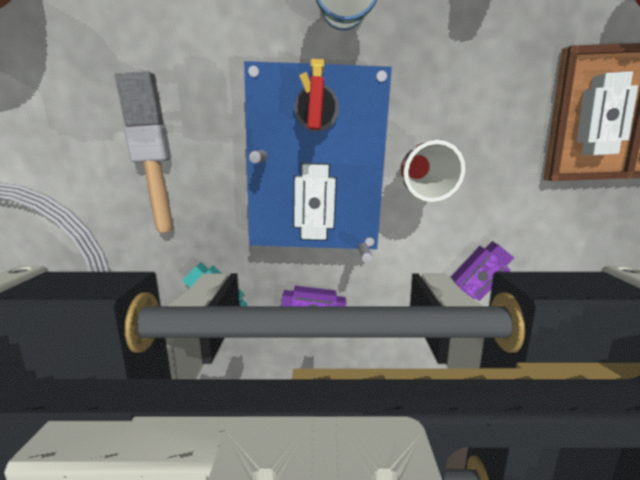

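Wrist picture: mould from (245,62) to (391,250), red bar at about (315,100), keeper at (317,66), lid at (315,202). The bar is nearly along x. I'll refine with the colours.

```bash
cat > fit.py <<'E'
from h import *
def rect(name,mask,z):
    c=max(cv2.findContours(mask.astype(np.uint8),cv2.RETR_EXTERNAL,cv2.CHAIN_APPROX_NONE)[0],key=cv2.contourArea)[:,0,:]
    P=np.array([at_z(name,(v,u),z)[:2] for u,v in c]); (cx,cy),(a,b),t=cv2.minAreaRect((P*1000).astype(np.float32)); return np.round([cx,cy,a,b,t],1)
E
python3 - <<'E'
from fit import *
im=cv2.cvtColor(cv2.imread('pics/w1.png'),cv2.COLOR_BGR2RGB).astype(int); r,g,b=im[...,0],im[...,1],im[...,2]
blue=(b>100)&(b>r*1.8)&(b>g*1.25); red=(r>140)&(g<60)&(b<60)
k=np.ones((9,9),np.uint8)
blue[:,:230]=0; blue[:,395:]=0; blue[:55]=0; blue[255:]=0
print('mould',rect("wrist",cv2.morphologyEx(blue.astype(np.uint8),cv2.MORPH_CLOSE,k),.04))
red[:,:290]=0; red[:,340:]=0; red[150:]=0
print('knob',rect("wrist",red,.094))
m=ctrl.snapshot("wrist"); 
m=ctrl.trace("lid","wrist")[0]; print('lid',m["bbox"],rect("wrist",m["mask"],.04))
m=ctrl.trace("knob","wrist")[0]; print('knobmask',m["bbox"],m["conf"])
big=cv2.resize(im[50:140,250:400].astype(np.uint8),None,fx=5,fy=5,interpolation=cv2.INTER_CUBIC); save('knob.png',big)
E
```

```text
mould [496.9 207.2 148.2 193.7  88.5]
knob [551.4 205.5  10.7  41.2  85.5]
lid [450.6, 242.5, 513.1, 299.5] [372.9   6.9  51.1  68.7  52.3]Traceback (most recent call last):
  File "<stdin>", line 11, in <module>
IndexError: list index out of range
```

Mould is at (0.497, 0.207) with yaw -1.5°. The knob axis is at about (0.552, 0.2055), with the bar at -4.5°. I'll approach with the fingers partly open.

Emit:
{"name": "send_rows", "arguments": {
  "increments": [
    [[0.25,0.02,-0.2,-0.03],[0.525,0.045,-0.4,-0.055],[0.525,0.045,-0.6,-0.055],[0.525,0.045,-0.7,-0.055],[0.525,0.045,-0.7,-0.055],[0.525,0.045,-0.7,-0.055]]
  ],
  "jaw": 0.4
}}

```text
clock: 3.48
tool_pos: [0.5523, 0.2053, 0.1177]
orientation: [-180.0, -0.1, -4.4]
force: [-0.2, 0.1, -0.6]
opening: 0.0367
gripper_force: 0.0
```

```bash
python3 look.py w2 knob_top
```

```text
3.475 [0.5523 0.2053 0.1177] [-1.7996e+02 -8.0000e-02 -4.4400e+00] [ 39.4  17.8 -18.7   0.  -53.4  46.1]
knob_top [269.  325.3] 0.59 [0.5535 0.2043 0.094 ] ray [0.6239, 0.199, 0.2756, -0.3613, 0.027, -0.9321]
```

View pics/w2.png

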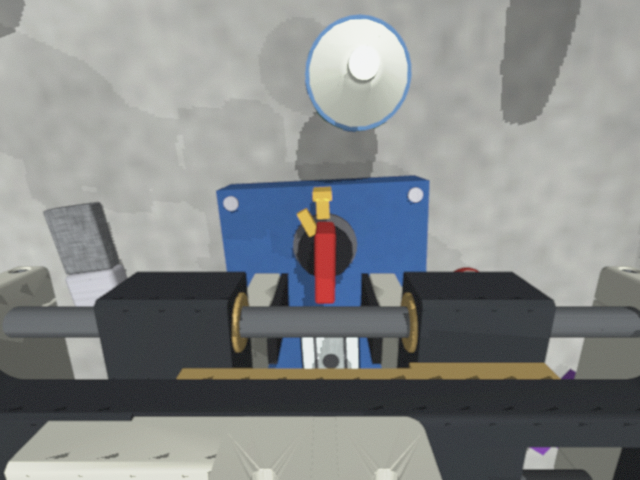

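The bar is centred between the fingers, with red at (325,262) and the keeper at (322,200). Two wrist views put the knob's top at about 95 mm. Descend and grip.

Emit:
{"name": "send_rows", "arguments": {
  "increments": [
    [[0,0,-0.1,0],[0,0,-0.2,0],[0,0,-0.208,0],[0,0,-0.208,0]]
  ]
}}

```text
clock: 4.08
tool_pos: [0.5524, 0.2051, 0.0762]
orientation: [-179.9, -0.1, -4.5]
force: [-0.5, 0.1, 1.3]
opening: 0.0352
gripper_force: 0.0
```

Emit:
{"name": "send_rows", "arguments": {
  "increments": [
    [[0,0,0,0],[0,0,0,0],[0,0,0,0],[0,0,0,0],[0,0,0,0]]
  ],
  "jaw": 0
}}

```text
clock: 4.7
tool_pos: [0.552, 0.205, 0.0752]
orientation: [-180.0, -0.0, -4.5]
force: [0.2, 2.5, 2.2]
opening: 0.0121
gripper_force: 30.0
```

Emit:
{"name": "send_rows", "arguments": {
  "increments": [
    [[0,0,-0.01,0],[0,0,-0.02,0],[0,0,-0.03,0],[0,0,-0.04,0],[0,0,-0.046,0],[0,0,-0.046,0],[0,0,-0.046,0]]
  ]
}}

```text
clock: 5.58
tool_pos: [0.5521, 0.205, 0.0664]
orientation: [-180.0, -0.0, -4.5]
force: [-3.0, 2.5, 8.6]
opening: 0.0118
gripper_force: 30.0
```

Emit:
{"name": "send_rows", "arguments": {
  "increments": [
    [[0,0,-0.002,0],[0,0,-0.004,0],[0,0,-0.004,0],[0,0,-0.004,0]]
  ]
}}

```text
clock: 6.08
tool_pos: [0.5521, 0.205, 0.0662]
orientation: [-180.0, -0.1, -4.5]
force: [-5.0, 3.4, 14.1]
opening: 0.0118
gripper_force: 30.0
```

At the stop, fully down. Now turning clockwise.

Emit:
{"name": "send_rows", "arguments": {
  "increments": [
    [[0,0,0,-0.04],[0,0,0,-0.1],[0,0,0,-0.16],[0,0,0,-0.22],[0,0,0,-0.28],[0,0,0,-0.34],[0,0,0,-0.4],[0,0,0,-0.46],[0,0,0,-0.52],[0,0,0,-0.58],[0,0,0,-0.6],[0,0,0,-0.6]]
  ]
}}

```text
clock: 7.58
tool_pos: [0.553, 0.2064, 0.0663]
orientation: [-179.8, 0.0, -56.0]
force: [-3.5, 6.9, 10.8]
opening: 0.0119
gripper_force: 30.0
```

```bash
python3 look.py w3 knob_top lid; python3 -c "
from h import *
o=ctrl.get_obs();print(o['force'],o['moment'],o['joint_pos'])"
```

```text
7.575 [0.553  0.2064 0.0663] [-1.7977e+02  3.0000e-02 -5.6030e+01] [ 39.4  21.1 -21.7  -0.  -46.9  -5.4]
knob_top [301.3 322.7] 0.7 [0.5566 0.1996 0.094 ] ray [0.5922, 0.1448, 0.2235, -0.2457, 0.3778, -0.8927]
[-3.13357845  7.73381785  9.64643364] [ 2.89509652  1.37494692 -0.00715819] [ 3.94279151e+01  2.11498933e+01 -2.17389287e+01 -1.20851829e-02
 -4.68863129e+01 -5.42022254e+00]
```

View pics/w3.png

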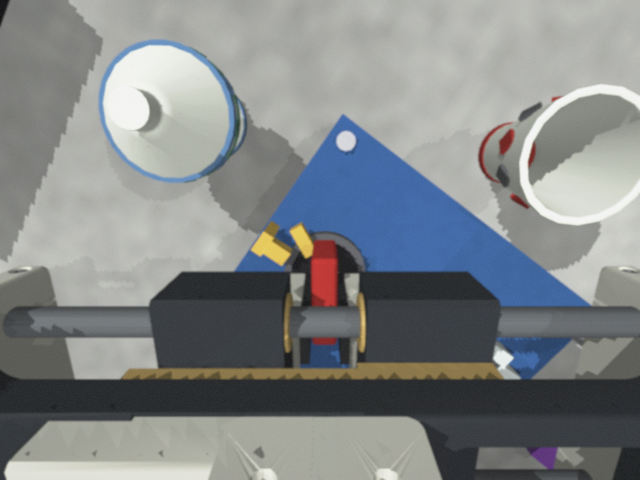

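The dog (302,240) is now past the keeper (270,243). I'll stay down and turn on.

Emit:
{"name": "send_rows", "arguments": {
  "increments": [
    [[0,0,0,-0.06],[0,0,0,-0.12],[0,0,0,-0.18],[0,0,0,-0.24],[0,0,0,-0.3],[0,0,0,-0.36],[0,0,0,-0.42],[0,0,0,-0.48],[0,0,0,-0.54],[0,0,0,-0.6],[0,0,0,-0.66],[0,0,0,-0.72]]
  ]
}}

```text
clock: 9.22
tool_pos: [0.5548, 0.2067, 0.0665]
orientation: [-179.8, 0.3, -118.0]
force: [5.3, 6.0, 6.0]
opening: 0.0117
gripper_force: 30.0
```

Emit:
{"name": "send_rows", "arguments": {
  "increments": [
    [[0,0,0,-0.05],[0,0,0,-0.1],[0,0,0,-0.15],[0,0,0,-0.2],[0,0,0,-0.25],[0,0,0,-0.28],[0,0,0,-0.3],[0,0,0,-0.3],[0,0,0,-0.3]]
  ]
}}

```text
clock: 10.35
tool_pos: [0.5554, 0.2062, 0.0667]
orientation: [-179.9, 0.4, -143.6]
force: [7.1, 2.5, 4.7]
opening: 0.0115
gripper_force: 30.0
```

```bash
python3 -c "
from h import *
o=ctrl.get_obs();print(o['force'],o['moment'],o['joint_pos'],o['orientation'])"
```

```text
[7.14496501 2.50695433 4.7173707 ] [ 1.00427578 -2.79313728  0.00399867] [ 39.3359092   21.18869853 -21.67065896   0.16008267 -46.73718883
 -93.08182177] [-179.90450695    0.40906683 -143.63627009]
```

Emit:
{"name": "send_rows", "arguments": {
  "increments": [
    [[0,0,0,-0.01],[0,0,0,-0.025],[0,0,0,-0.025],[0,0,0.01,-0.025],[0,0,0.02,-0.025],[0,0,0.03,-0.025],[0,0,0.04,-0.025],[0,0,0.04,-0.025]]
  ]
}}

```text
clock: 11.35
tool_pos: [0.5553, 0.2061, 0.0745]
orientation: [-179.9, 0.4, -145.8]
force: [7.9, 2.9, 1.9]
opening: 0.0118
gripper_force: 30.1
```

Emit:
{"name": "send_rows", "arguments": {
  "increments": [
    [[0,0,0,0],[0,0,0,0],[0,0,0,0],[0,0,0,0]]
  ],
  "jaw": 0.35
}}

```text
clock: 11.85
tool_pos: [0.5515, 0.2044, 0.0727]
orientation: [-180.0, -0.0, -145.9]
force: [-0.3, -0.4, 0.6]
opening: 0.0305
gripper_force: 0.0
```

Emit:
{"name": "send_rows", "arguments": {
  "increments": [
    [[0,0,0.1,0],[0,0,0.35,0],[-0.2,0,0.8,0.1],[-0.4,0,0.9,0.2],[-0.45,0,0.9,0.3],[-0.45,0,0.9,0.4],[-0.45,0,0.9,0.5],[-0.45,0,0.9,0.6],[-0.45,0,0.9,0.7],[-0.45,0,0.9,0.8],[-0.45,0,0.9,0.9],[-0.45,0,0.9,0.9]]
  ]
}}

```text
clock: 13.35
tool_pos: [0.4616, 0.2045, 0.2529]
orientation: [180.0, -0.0, -68.6]
force: [1.0, -0.2, -0.6]
opening: 0.0305
gripper_force: 0.0
```

Emit:
{"name": "send_rows", "arguments": {
  "increments": [
    [[0,0,0,0.12],[0,0,0,0.24],[0,0,0,0.36],[0,0,0,0.48],[0,0,0,0.6],[0,0,0,0.72],[0,0,0,0.76],[0,0,0,0.76],[0,0,0,0.76]]
  ]
}}

```text
clock: 14.48
tool_pos: [0.4617, 0.2046, 0.2529]
orientation: [180.0, 0.0, -3.4]
force: [-0.6, -0.7, -0.5]
opening: 0.0307
gripper_force: 0.0
```

```bash
python3 look.py w4 knob_top lid mould; python3 - <<'E'
from fit import *
ms=ctrl.trace("lid","wrist")
for m in ms: print(m["conf"],m["bbox"],rect("wrist",m["mask"],.052))
o=ctrl.snapshot("scene")
p=ctrl.spot_point("lid","scene"); print([(q["pixel"],q["conf"]) for q in p])
E
```

```text
14.475 [0.4617 0.2046 0.2529] [180.     0.    -3.37] [ 46.2   3.4 -17.9  -0.  -68.7  40.4]
knob_top [120.6 318. ] 0.7 [0.5517 0.2047 0.094 ] ray [0.5337, 0.2, 0.4102, 0.0569, 0.015, -0.9983]
lid [274.3 488.8] 0.91 [0.3635 0.0054 0.022 ] ray [0.5337, 0.2, 0.4102, -0.3648, -0.4173, -0.8324]
lid [214.3 322.2] 0.83 [0.4511 0.2074 0.022 ] ray [0.5337, 0.2, 0.4102, -0.2081, 0.0186, -0.9779]
lid [316.2 326. ] 0.79 [0.3171 0.2103 0.022 ] ray [0.5337, 0.2, 0.4102, -0.4871, 0.0232, -0.873]
mould [175.1 320.8] 0.86 [0.4947 0.2067 0.    ] ray [0.5337, 0.2, 0.4102, -0.0946, 0.0161, -0.9954]
0.95 [473.1, 241.0, 526.8, 276.2] [394.6   8.8  56.   37.9  75.3]
0.77 [296.5, 299.2, 350.1, 303.7] [353.3 213.1  58.8   9.   86.8]
0.44 [404.9, 147.9, 472.1, 206.3] [490.4  81.3  64.9  63.2  43.7]
[([264.1, 447.9], 0.91), ([235.6, 352.3], 0.88), ([288.9, 411.5], 0.85), ([295.0, 499.5], 0.65)]
```

View pics/w4.png

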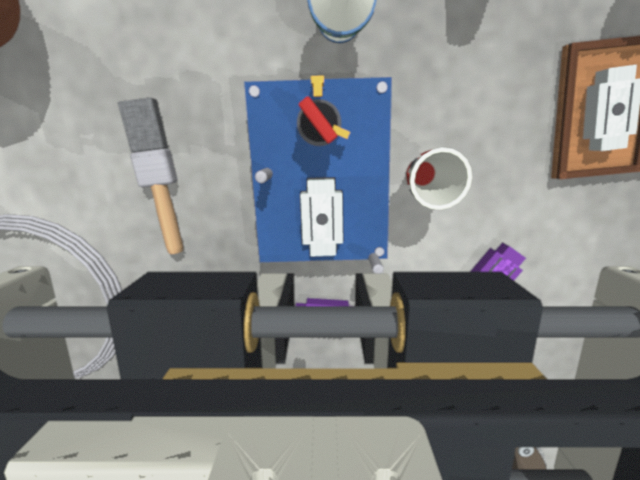

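The lid (322,218) is ejected, and the bar (318,120) has turned about 140°. Measuring the lid's height and pose, then the bar angle.

```bash
python3 - <<'E'
from fit import *
print('lid tri',tri([ray("scene",(288.9,411.5)),ray("wrist",(214.3,322.2))]),'before',tri([ray("scene",(294.3,411)),ray("wrist",(214.3,322.2))]))
im=cv2.cvtColor(cv2.imread('pics/w4.png'),cv2.COLOR_BGR2RGB).astype(int); r,g,b=im[...,0],im[...,1],im[...,2]
w=(im.min(2)>150); w[:,:290]=0;w[:,350:]=0;w[:172]=0;w[262:]=0
print('lid',rect("wrist",w,.052))
red=(r>140)&(g<60)&(b<60); red[:,:290]=0; red[:,350:]=0; red[150:]=0; print('knob',rect("wrist",red,.094))
E
```

```text
lid tri [0.4539317  0.20749347 0.03655719] before [0.45040246 0.20736083 0.01846932]
lid [453.  207.8  44.8  85.1  88.4]
knob [548.3 207.5  39.4   8.   46.8]
```

```bash
python3 - <<'E'
from fit import *
im=cv2.cvtColor(cv2.imread('pics/w4.png'),cv2.COLOR_BGR2RGB).astype(int)
hsv=cv2.cvtColor(im.astype(np.uint8),cv2.COLOR_RGB2HSV); red=((hsv[...,0]<6)|(hsv[...,0]>174))&(hsv[...,1]>150)&(hsv[...,2]>60)
red[:,:290]=0; red[:,350:]=0; red[150:]=0
for thr in(60,150,190):
    v,u=np.nonzero(red&(im[...,0]>thr)); P=np.array([at_z("wrist",(a,b),.094)[:2] for a,b in zip(v,u)])
    _,_,V=np.linalg.svd(P-P.mean(0),full_matrices=False); print(len(v),P.mean(0),np.degrees(np.arctan2(V[0,1],V[0,0])))
save('knob2.png',cv2.resize(im[80:160,280:370].astype(np.uint8),None,fx=5,fy=5,interpolation=cv2.INTER_CUBIC))
E
```

```text
667 [0.55244508 0.20511865] -145.9543225819019
596 [0.55303513 0.20515237] -145.29769453101375
472 [0.55311077 0.20491823] -144.95072704990773
```

View pics/knob2.png

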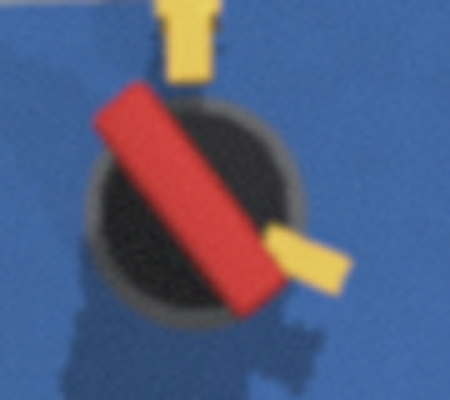

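Knob at -145°, which is full turn and full ejection. The lid is at (0.4525, 0.208) with yaw -1.5°. Pick it.

Emit:
{"name": "send_rows", "arguments": {
  "increments": [
    [[-0.045,0.018,-0.2,0.02],[-0.045,0.018,-0.5,0.02],[-0.045,0.018,-0.75,0.02],[-0.045,0.018,-0.85,0.02],[-0.045,0.018,-0.85,0.02]]
  ],
  "jaw": 0.68
}}

```text
clock: 15.45
tool_pos: [0.452, 0.2075, 0.0816]
orientation: [179.8, 0.1, -1.5]
force: [-0.2, 0.5, 0.5]
opening: 0.0594
gripper_force: 0.0
```

Emit:
{"name": "send_rows", "arguments": {
  "increments": [
    [[0,0,-0.08,0],[0,0,-0.15,0],[0,0,-0.19,0],[0,0,-0.19,0],[0,0,-0.19,0]]
  ]
}}

```text
clock: 16.08
tool_pos: [0.4531, 0.2085, 0.0454]
orientation: [-180.0, -0.0, -1.5]
force: [-0.0, 1.0, -1.1]
opening: 0.0596
gripper_force: 0.0
```

Emit:
{"name": "send_rows", "arguments": {
  "increments": [
    [[0,0,-0.01,0],[0,0,-0.01,0],[0,0,-0.01,0]]
  ]
}}

```text
clock: 16.45
tool_pos: [0.4528, 0.2083, 0.0431]
orientation: [-180.0, -0.0, -1.5]
force: [-0.3, 0.1, 0.7]
opening: 0.0599
gripper_force: 0.0
```

Emit:
{"name": "send_rows", "arguments": {
  "increments": [
    [[0,0,0,0],[0,0,0,0],[0,0,0,0],[0,0,0,0],[0,0,0,0]]
  ],
  "jaw": 0
}}

```text
clock: 17.08
tool_pos: [0.4528, 0.2082, 0.043]
orientation: [180.0, -0.0, -1.5]
force: [-0.2, -0.4, 1.1]
opening: 0.0433
gripper_force: 30.0
```

Emit:
{"name": "send_rows", "arguments": {
  "increments": [
    [[0,0,0.03,0],[0,0,0.1,0],[0,0,0.25,0],[0,0,0.5,0],[0,0,0.7,0],[0,0,0.7,0]]
  ]
}}

```text
clock: 17.82
tool_pos: [0.4544, 0.2096, 0.1874]
orientation: [-179.7, -0.3, -1.5]
force: [-0.2, 0.9, -2.2]
opening: 0.0438
gripper_force: 30.0
```

Emit:
{"name": "send_rows", "arguments": {
  "increments": [
    [[0,-0.1,0.2,0],[0,-0.35,0.35,0],[0,-0.6,0.35,0],[0,-0.7,0.35,0],[0,-0.7,0.35,0]]
  ]
}}

```text
clock: 18.45
tool_pos: [0.4521, 0.0669, 0.2527]
orientation: [-180.0, 0.0, -1.6]
force: [-0.2, 0.3, -1.5]
opening: 0.0436
gripper_force: 30.0
```

Emit:
{"name": "send_rows", "arguments": {
  "increments": [
    [[0,-0.25,0,0.01],[0,-0.5,0,0.03],[0,-0.7,0,0.04],[0,-0.7,0,0.04],[0,-0.7,0,0.04]]
  ]
}}

```text
clock: 19.08
tool_pos: [0.4528, -0.0713, 0.2526]
orientation: [-180.0, 0.0, 1.9]
force: [-0.3, 1.1, -1.4]
opening: 0.0437
gripper_force: 30.0
```

Emit:
{"name": "send_rows", "arguments": {
  "increments": [
    [[0,-0.25,0,0],[0,-0.5,0,0],[0,-0.69,0,0],[0,-0.69,0,0],[0,-0.69,0,0],[0,-0.69,0,0]]
  ]
}}

```text
clock: 19.82
tool_pos: [0.4531, -0.2085, 0.253]
orientation: [-180.0, -0.0, 2.1]
force: [-0.2, 0.9, -2.6]
opening: 0.0435
gripper_force: 30.0
```

```bash
python3 look.py w5 pad cast1; python3 - <<'E'
from fit import *
im=cv2.cvtColor(cv2.imread('pics/w5.png'),cv2.COLOR_BGR2RGB).astype(int); r,g,b=im[...,0],im[...,1],im[...,2]
gm=((g>r*1.25)&(g>b*1.1)&(g>40)); v,u=np.nonzero(gm); print(u.min(),u.max(),v.min(),v.max())
print('pad wrist',rect("wrist",cv2.morphologyEx(gm.astype(np.uint8),cv2.MORPH_OPEN,np.ones((3,3),np.uint8)),.011))
im=ctrl.snapshot("top").astype(int); r,g,b=im[...,0],im[...,1],im[...,2]
gm=((g>r*1.25)&(g>b*1.1)&(g>40)); gm[:,:380]=0; gm[:,435:]=0; gm[:180]=0; gm[260:]=0
print('pad top',rect("top",gm,.011))
print([(q["conf"],q["bbox"]) for q in ctrl.trace("tray","top")])
m=ctrl.trace("tray","top")
if m: print(rect("top",m[0]["mask"],.014))
E
```

```text
19.825 [ 0.4531 -0.2085  0.253 ] [-1.7999e+02 -1.0000e-02  2.0600e+00] [ -2.1   2.7 -18.6  -0.  -68.7  94.2]
pad [118.3 322.2] 0.76 [ 0.5501 -0.203   0.008 ] ray [0.525, -0.2066, 0.4104, 0.0622, 0.0088, -0.998]
cast1 [116.5 399. ] 0.88 [ 0.5551 -0.2899  0.008 ] ray [0.5249, -0.2068, 0.4104, 0.0732, -0.2019, -0.9767]
cast1 [114.4 246.8] 0.58 [ 0.5511 -0.118   0.008 ] ray [0.5249, -0.2068, 0.4104, 0.0634, 0.215, -0.9745]
296 352 67 163
pad wrist [ 551.6 -205.4  101.6   62.2    2.1]Traceback (most recent call last):
  File "<stdin>", line 7, in <module>
  File "fit.py", line 3, in rect
    c=max(cv2.findContours(mask.astype(np.uint8),cv2.RETR_EXTERNAL,cv2.CHAIN_APPROX_NONE)[0],key=cv2.contourArea)[:,0,:]
      ~~~^^^^^^^^^^^^^^^^^^^^^^^^^^^^^^^^^^^^^^^^^^^^^^^^^^^^^^^^^^^^^^^^^^^^^^^^^^^^^^^^^^^^^^^^^^^^^^^^^^^^^^^^
ValueError: max() iterable argument is empty
```

View pics/w5.png

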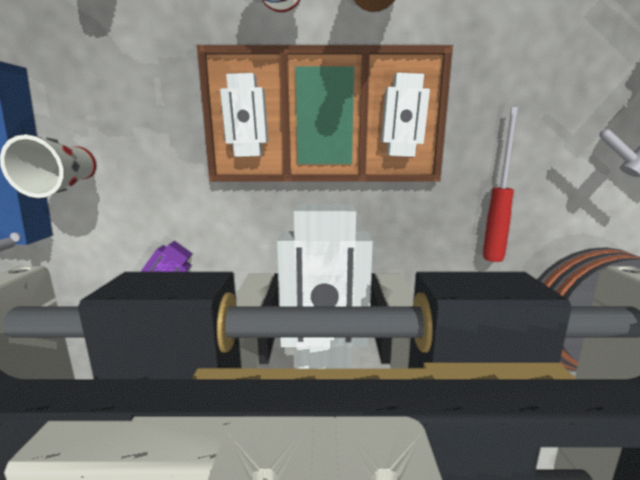

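Wrist picture: pad at (325,115), free, with castings either side at (243,115) and (405,115). The lid is held straight, with its hole at (325,297). Pad measured at (0.552, -0.2055) with yaw 2.1°, matching the tool. Move over it and lower.

Emit:
{"name": "send_rows", "arguments": {
  "increments": [
    [[0.25,0.01,0,0],[0.45,0.015,-0.1,0],[0.495,0.015,-0.4,0],[0.495,0.015,-0.65,0],[0.495,0.015,-0.85,0],[0.495,0.015,-0.95,0],[0.495,0.015,-0.95,0],[0.495,0.015,-0.95,0]]
  ]
}}

```text
clock: 21.02
tool_pos: [0.5527, -0.2067, 0.064]
orientation: [180.0, -0.1, 2.0]
force: [-0.9, 0.1, -0.7]
opening: 0.0435
gripper_force: 30.0
```

```bash
python3 look.py w6; python3 - <<'E'
from fit import *
im=ctrl.snapshot("wrist").astype(int); r,g,b=im[...,0],im[...,1],im[...,2]
gm=((g>r*1.25)&(g>b*1.1)&(g>40)); print('pad',rect("wrist",gm,.011))
E
```

```text
21.025 [ 0.5527 -0.2067  0.064 ] [ 1.7998e+02 -8.0000e-02  1.9900e+00] [ -1.5  21.4 -21.8   0.  -46.8  93.5]
pad [ 572.  -204.5   63.2   62.9    2. ]
```

View pics/w6.png

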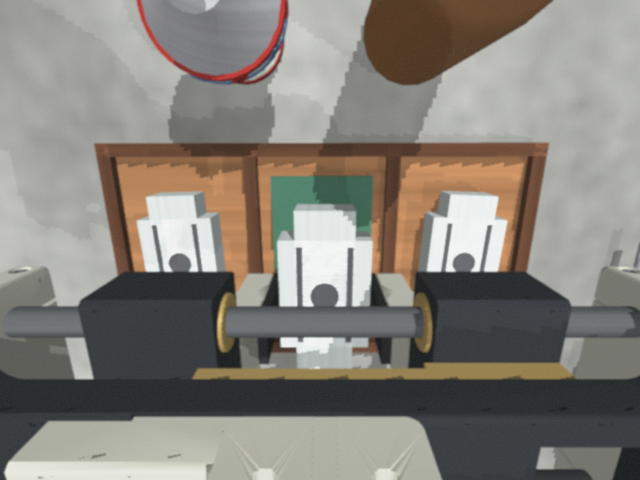

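```bash
python3 - <<'E'
from h import *
ctrl.snapshot("scene")
for t in("bottle","vase2"):
    for q in ctrl.spot_point(t,"scene"): print(t,q["conf"],q["pixel"],at_z("scene",q["pixel"],0))
print(ctrl.calibration("wrist")["eye"])
E
```

```text
bottle 0.68 [256.7, 167.4] [ 0.68180691 -0.26455705  0.        ]
bottle 0.64 [238.1, 228.3] [ 0.55458677 -0.20984702  0.        ]
bottle 0.64 [190.8, 201.0] [ 0.47526705 -0.41020469  0.        ]
vase2 0.82 [279.0, 197.7] [ 0.68144616 -0.15872017  0.        ]
vase2 0.62 [360.3, 330.5] [0.65536491 0.1762088  0.        ]
[ 0.62403583 -0.20470521  0.22140066]
```

Emit:
{"name": "send_rows", "arguments": {
  "increments": [
    [[-0.005,0.006,-0.06,0],[-0.005,0.006,-0.12,0],[-0.005,0.006,-0.16,0],[-0.005,0.006,-0.17,0],[-0.005,0.006,-0.17,0]]
  ]
}}

```text
clock: 21.9
tool_pos: [0.5508, -0.2056, 0.0287]
orientation: [180.0, 0.0, 2.0]
force: [0.4, 0.3, -1.9]
opening: 0.0433
gripper_force: 30.0
```

Emit:
{"name": "send_rows", "arguments": {
  "increments": [
    [[0.004,0,-0.015,0],[0.004,0,-0.027,0],[0.004,0,-0.035,0],[0.004,0,-0.037,0],[0.004,0,-0.037,0]]
  ]
}}

```text
clock: 22.52
tool_pos: [0.5516, -0.2056, 0.0216]
orientation: [180.0, -0.0, 2.0]
force: [0.2, 0.3, -1.8]
opening: 0.0436
gripper_force: 30.0
```

Emit:
{"name": "send_rows", "arguments": {
  "increments": [
    [[0,0,-0.003,0],[0,0,-0.005,0],[0,0,-0.005,0]]
  ]
}}

```text
clock: 22.9
tool_pos: [0.5516, -0.2055, 0.0206]
orientation: [-180.0, 0.0, 2.0]
force: [-0.7, -0.2, -2.1]
opening: 0.0438
gripper_force: 30.0
```

Emit:
{"name": "send_rows", "arguments": {
  "increments": [
    [[0,0,-0.002,0],[0,0,-0.004,0],[0,0,-0.004,0]]
  ]
}}

```text
clock: 23.28
tool_pos: [0.5515, -0.2055, 0.0197]
orientation: [-180.0, 0.0, 2.0]
force: [-0.1, -0.1, -3.0]
opening: 0.0437
gripper_force: 30.0
```

Emit:
{"name": "send_rows", "arguments": {
  "increments": [
    [[0,0,-0.002,0],[0,0,-0.004,0],[0,0,-0.004,0]]
  ]
}}

```text
clock: 23.65
tool_pos: [0.5516, -0.2055, 0.0195]
orientation: [180.0, -0.0, 2.0]
force: [-2.8, 1.0, 4.5]
opening: 0.0432
gripper_force: 30.0
```

Contact made (force +4.5 N). Release with a limited opening and withdraw.

Emit:
{"name": "send_rows", "arguments": {
  "increments": [
    [[0,0,0,0],[0,0,0,0],[0,0,0,0],[0,0,0,0]]
  ],
  "jaw": 0.63
}}

```text
clock: 24.15
tool_pos: [0.5516, -0.2055, 0.0189]
orientation: [180.0, 0.0, 2.0]
force: [0.3, -0.7, -0.5]
opening: 0.0553
gripper_force: 0.0
```

Emit:
{"name": "send_rows", "arguments": {
  "increments": [
    [[0,0,0.05,0],[0,0,0.2,0],[0,0,0.45,0],[0,0,0.7,0],[-0.25,0,0.9,0],[-0.5,0,1,0],[-0.55,0,1,0],[-0.55,0,1,0],[-0.55,0,1,0]]
  ]
}}

```text
clock: 25.28
tool_pos: [0.4422, -0.2055, 0.2186]
orientation: [-180.0, 0.0, 2.0]
force: [1.1, 0.2, 0.6]
opening: 0.0552
gripper_force: 0.0
```

```bash
python3 look.py w7; python3 - <<'E'
from fit import *
im=cv2.cvtColor(cv2.imread('pics/w7.png'),cv2.COLOR_BGR2RGB).astype(int); r,g,b=im[...,0],im[...,1],im[...,2]
gm=((g>r*1.25)&(g>b*1.1)&(g>40)); print('pad',rect("wrist",gm,.011))
for q in ctrl.trace("lid","wrist"): print(q["conf"],q["bbox"],rect("wrist",q["mask"],.029))
E
```

```text
25.275 [ 0.4422 -0.2055  0.2186] [-1.80e+02  4.00e-02  1.97e+00] [ -1.8   3.  -22.9   0.  -64.1  93.7]
pad [ 551.7 -204.9  101.2   62.3    2.1]
0.72 [129.5, 241.2, 180.6, 270.9] [387.5 -22.4  33.4  58.5   2. ]
0.57 [304.7, 52.3, 353.5, 148.0] [ 550.7 -206.2   84.4   44.8    2.4]
```

View pics/w7.png

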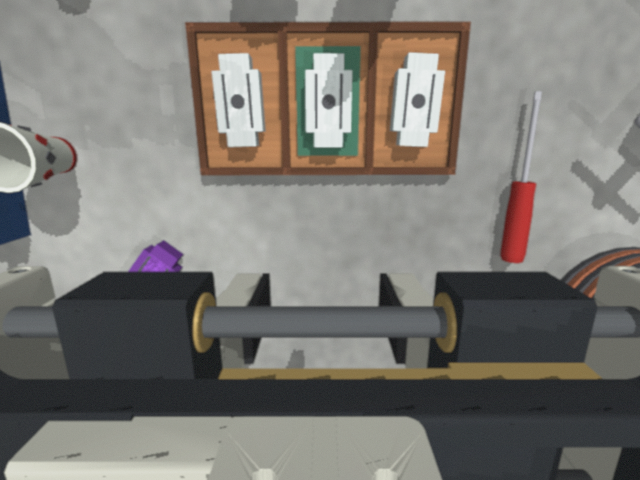

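The lid (328,100) lies centred on the pad (327,102), square to within 0.3° and about 1 mm off centre. Handing in.

```bash
python3 -c "
from plant import ctrl
print(ctrl.close_job())"
```

```text
the job is handed in; nothing more can be done
None
```

The lid was ejected with the knob pressed fully down and turned to its stop, then laid on the green pad about 1 mm off centre and square to about 0.3°; I let go and handed the job in after about 25 s (no verdict was returned).

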